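# Index the photo turntable to its next stop

### The arm

A 6-joint arm with a two-finger parallel gripper is mounted at the origin on the work surface; the furniture and walls round the work are solid. World frame = base frame: x ahead of the robot, y to its left, z up, the work surface at z = 0. Lengths are in m, angles in rad, forces in N, time in s.
With the tool pointing down it reaches from about 0.25 to 0.8 m from the base axis. Payload 8.5 kg.
Tool frame: the origin (TCP) lies midway between the tips of the shut fingers; the grasp point (between the pads) lies 19 mm behind it (robot.tcp_to_grasp is the distance from the TCP to the grasp point, in m); z points along the fingers, y is the line along which they close (so a half turn about z gives the same grasp; the last joint's range is limited). The gripper opens to 85 mm and grips with 20 to 120 N. Pads are 22 mm wide; open, the fingers measure 114 mm over their backs; the gripper's body (76 mm by 85 mm) begins 54 mm behind the grasp point. The pads swing forward as they close: fully open they stand 13 mm farther back than shut.
Start: joints at [-1.32, 0.238, -0.013, 1.319, 0, 1.571], TCP at [0.13, -0.509, 0.202] pointing down, gripper open.
Joint ranges: [-2.66, 2.66], [-1.03, 1.9], [-1.14, 1.46], [-1.82, 2.27], [-1.45, 1.34], [-3.14, 3.14]. Speed limits (rad/s): [2.22, 2.22, 2.79, 3.14, 3.14, 3.14].

### API

Orientations are given as a unit quaternion [w, x, y, z].
In Python, from workcell import readout, cams, sign_off, spotter, robot gives the robot as it stands.
- The arm moves only by the tool servo_tool, never from a script. Its argument "plan" is a list that holds one entry, the list of rows, each a list of 4 numbers: the shift along the tool's x, y, z in m, then the turn about the tool's z in rad. In form: [[[tx, ty, tz, twist], ...]]. A call has 1 to 20 rows; each row shifts and turns the commanded pose from where the row before left it, along the tool's axes as they then stand; what a row does not reach is not made up. A row lasts 1/10 s, in which the tool goes at most 50 mm and 8.59 degrees, less where a joint would pass 70% of its speed; a pose out of reach is approached as far as the arm can. A call is refused whole if a number of a shift passes 0.05 or a number of a turn 0.15, either way. A call with a gripper value outside its range is refused whole. "fingers" is the opening, from 0 (shut) to 1 (fully open), set as the call begins (left out, the last holds). The fingers move at their own pace and stop on an object; the grip force is fixed at half the most. Time passes only in rows, so rows that do not move let the fingers close. It gives the time, the measured TCP pose, the force, the opening and the grip force at its end, in the units of the state.
- readout.state(): the state, without advancing time (a new reading comes with each control period).
- cams.camera(name): name is "side" or "top" or "wrist"; returns a dict with "color" (420x560x3 uint8, red, green, blue), "fx", "fy", "cx", "cy" (pixels), "k1" (the pictures are not rectified: a ray, as slopes to the right and down, at radius r is drawn at 1 + k1 r^2 times it, then the intrinsics apply), "eye" and "rotation" of the camera in the world; the wrist camera has in their place "mount" (4x4, takes a point from camera to tool coordinates, whose origin is the TCP and whose axes are the flange's). Camera axes: x right, y down, z forward; pixel columns grow to the right and rows downward; lengths in m; the calibration is good to about 2 mm. A picture is of the moment at which its call begins: read the wrist's pose just before it. There is no depth.
- sign_off(): hands the job in; it is judged then, once.
Trained networks look in a picture, given as the dict that the camera call returned (one of the last four; its "shot" number tells which), for a name from the list of things; names that differ only in an ending like _2 or _b are one class to them, and where a whole thing is asked for, a point or a joint stands for the part that bears it (a point fixed in the world has none). Each returns a list of dicts, best first, with "score" (0 to 1); they miss things now and then, are a little off and sometimes report something else, mostly with a low value. They report only what shows in the picture. A call takes as long as a camera call. They do not tell look-alikes from the thing itself.
- spotter.silhouettes(picture, thing): "mask" (420x560 bool, what is visible of it) and "rect" ([left, top, right, bottom] in pixels, round what is visible of it).
- spotter.place_of(picture, thing): "position" ([column, row] in pixels: a listed point, or the origin of a listed thing).
The state is a dict: "clock": time; "qpos": joint angles; "qvel": joint speeds; "joint_efforts": joint torques, N m; "ee_pos": TCP position; "orientation": TCP orientation; "contact_force": force on the tool from outside, world axes, zero at the start; "moment": the same for the moment, N m; "grip_width": opening from 0.0 (shut) to 1.0 (fully open); "grasp_force": force on a finger pad.
Only numpy, scipy, OpenCV 4.12 (cv2) and the standard library are available. Lean on these libraries where they do the work, as an engineer would, in place of code of your own. Each camera call takes 0.05 s, during which the arm holds its last target. There are 200 camera calls.

### The job

The ink bottle is being photographed on the turntable: pull up the spring plunger, turn the table counterclockwise (seen from above) to the next slot and let the plunger drop in so that the table is locked there. The next slot has to be felt for: do not force the pin against a slot or the track, keep the bottle standing in the middle of the turntable, and leave the things lying round about where they are.

Things in the scene. Friction and masses are not known exactly. Their poses are not given: they have to be found in the camera images.
- index_base: Fixed round dark steel base of the turntable, 264 mm across, 10 mm thick, on the table. Origin on the turntable's axis at table height, z up, x from the axis to the home slot. On it an aluminium arc and, round its outside, a brass sector form one unbroken pin track with level top at z = 30 mm, on a circle of radius 115 mm about the axis.
- home_slot (a point): Home slot, at the top of the track: the pin sits in it at the start. There are only two slots, each 13.6 mm wide along the circle for the 10 mm round-ended pin. The next one is cut in the brass sector, which is clamped so that its slot lies somewhere between 42 and 58 degrees counterclockwise from home about the axis; its exact place is not given.
- turntable_axis (a point): Point on the turntable's axis, at the height of its white top (46 mm over the table). The round table is 184 mm across, turns in a plain bearing with light friction and stays where it is left: about 1 N at the plunger turns it, about 2 to 3 N while the pin rides on the track.
- turntable (a joint): Turn of the table from home in rad, counterclockwise seen from above positive; end stops at -0.10 and 1.28.
- plunger (a joint): Lift of the spring plunger in m: 0 fully down with the pin in a slot, 0.012 the pin riding on the track, 0.018 upper end stop. The spring pulls it down with about 3 N when down, 7 N at the top (plus 0.7 N weight); let go, it snaps down to the track or into a slot.
- knob_grip (a point): Grip point on the centre line of the plunger's black ribbed knob: 22 mm diameter, 25 mm lip from 9 mm above this point to the top 18 mm above, red disc on top. 78 mm over the table when down; rises with the plunger. On a lug of the turntable, 115 mm from its axis. Knob's foot 22 mm below the point when down, then a 22 mm bushing (top 27 mm below) and the lug (top 34 mm below).
- ink_bottle: Blue ink bottle with a black cap, 46 x 46 x 57 mm, standing loose on the middle of the turntable, its z axis up; origin at the centre of its underside.
- staples_box: Red and yellow card box of staples, 36 x 52 x 18 mm, loose, beside the base; origin at the centre of its underside. Bystander.
- eraser: White eraser in a blue sleeve, 22 x 55 x 12 mm, loose, beside the base; origin at the centre of its underside. Bystander.
- tape_mint: Mint green roll of tape lying flat, 50 x 56 x 12 mm, loose, beside the base; origin at the centre of its underside. Bystander.
There are look-alikes about, which are no part of the job. What is meant by the ink_bottle is not purple, and is the larger of those in its own colour.

How it is judged:
By the outcome, as a careful person would: the job done as asked, in the order asked, and still so for the second after the job is handed in, with the robot touching nothing.
It also fails if it takes over 38 s, if anything falls off the work surface, if the arm or the gripper's body presses on something with over 40 N, if the wrist force passes 120 N, or if a joint passes its speed limit or range.

## Working session

There is one attempt and no reset: what is moved stays moved. The work goes in short steps, Python scripts to look and compute and a tool call to move; the robot and the scene stay as the last step left them, time stands still between calls to the robot, and variables do not carry over. Pictures are saved under pics/ and viewed, at most 10 in all, crops included, and the job is handed in when it is done.

Besides the shell and the picture viewer there is one more tool, called after "Request:" by a JSON object that holds its "fn" and its "kwargs". servo_tool: Moves the arm, as the interface text tells. Its arguments: {"type":"object","properties":{"plan":{"type":"array","items":{"type":"array","items":{"type":"array","items":{"type":"number"}}}},"fingers":{"type":"number"}},"required":["plan"]}

```bash
mkdir -p pics
cat > h.py <<'E'
import numpy as np, cv2
from workcell import readout, cams, sign_off, spotter, robot
from scipy.spatial.transform import Rotation as R
def pose():
    s=readout.state(); q=s['orientation']; return np.array(s['ee_pos']), R.from_quat([q[1],q[2],q[3],q[0]]).as_matrix(), s
def cam(n):
    p,r,s=pose(); c=cams.camera(n)
    if n=='wrist':
        M=np.array(c['mount']); c['E']=p+r@M[:3,3]; c['Rm']=r@M[:3,:3]
    else: c['E']=np.array(c['eye']); c['Rm']=np.array(c['rotation'])
    return c
def ray(c,uv):
    K=np.array([[c['fx'],0,c['cx']],[0,c['fy'],c['cy']],[0,0,1]])
    d=(np.array(uv,float)-[c['cx'],c['cy']])/[c['fx'],c['fy']]
    x=d.copy()
    for _ in range(20): x=d/(1+c['k1']*(x@x))
    v=c['Rm']@np.array([x[0],x[1],1]); return v
def atz(c,uv,z):
    v=ray(c,uv); return c['E']+v*(z-c['E'][2])/v[2]
def proj(c,P):
    x=c['Rm'].T@(np.array(P)-c['E']); x=x[:2]/x[2]; x=x*(1+c['k1']*(x@x)); return x*[c['fx'],c['fy']]+[c['cx'],c['cy']]
def save(c,n): cv2.imwrite('pics/%s.png'%n,c['color'][:,:,::-1])
E
cat > a.py <<'E'
from h import *
p,r,s=pose(); print(s['clock'],p.round(4),r.round(3).tolist(),s['contact_force'],s['grip_width'])
Z={'knob_grip':.078,'turntable_axis':.046,'home_slot':.03,'index_base':0,'ink_bottle':.046,'staples_box':0,'eraser':0,'tape_mint':0}
ims=[]
for n in ['top','side']:
    c=cam(n); save(c,n+'0'); ims.append(c['color'])
    print(n,c['E'].round(3))
    for t,z in Z.items():
        for d in spotter.place_of(c,t)[:3]:
            print(t,round(d['score'],2),np.round(d['position'],1),atz(c,d['position'],z).round(4))
E
python3 a.py
```

```text
0.0 [ 0.1301 -0.5082  0.2016] [[0.969, 0.248, -0.0], [0.248, -0.969, 0.001], [-0.0, -0.001, -1.0]] [-0.10038036  0.1153185   0.87254811] 0.997972647061581
top [ 0.441 -0.13   1.045]Traceback (most recent call last):
  File "a.py", line 10, in <module>
    print(t,round(d['score'],2),np.round(d['position'],1),atz(c,d['position'],z).round(4))
                                                          ~~~^^^^^^^^^^^^^^^^^^^
  File "h.py", line 19, in atz
    v=ray(c,uv); return c['E']+v*(z-c['E'][2])/v[2]
  File "h.py", line 17, in ray
    v=c['Rm']@np.array([x[0],x[1],1]); return v
      ~~~~~~~^~~~~~~~~~~~~~~~~~~~~~~~
ValueError: matmul: Input operand 1 has a mismatch in its core dimension 0, with gufunc signature (n?,k),(k,m?)->(n?,m?) (size 3 is different from 4)
```

Rotation is a quaternion.

```bash
sed -i "s/c\['Rm'\]=np.array(c\['rotation'\])/q=c['rotation']; c['Rm']=R.from_quat([q[1],q[2],q[3],q[0]]).as_matrix()/" h.py; python3 a.py
```

```text
0.1 [ 0.1302 -0.5082  0.2017] [[0.969, 0.248, -0.0], [0.248, -0.969, 0.001], [0.0, -0.001, -1.0]] [ 0.01324991  1.05997249 -0.07803747] 1.0032898562038621
top [ 0.441 -0.13   1.045]
knob_grip 0.41 [328.  221.1] [ 0.4859 -0.2505  0.078 ]
turntable_axis 0.74 [288.7 200.1] [ 0.546  -0.1524  0.046 ]
home_slot 0.79 [326.1 224.6] [ 0.4789 -0.251   0.03  ]
index_base 0.73 [300.6 276.1] [ 0.3413 -0.1797  0.    ]
index_base 0.58 [284.2 201.9] [ 0.5462 -0.1408  0.    ]
ink_bottle 0.89 [284.7 199.1] [ 0.549  -0.1419  0.046 ]
ink_bottle 0.68 [334.5 299.7] [ 0.2822 -0.2638  0.046 ]
ink_bottle 0.49 [274.1 115.7] [ 0.7764 -0.12    0.046 ]
staples_box 0.53 [302.1 277.8] [ 0.3366 -0.1836  0.    ]
eraser 0.51 [358.6 209.1] [ 0.5203 -0.3462  0.    ]
tape_mint 0.55 [333.4 158.1] [ 0.6654 -0.2821  0.    ]
side [ 0.532 -0.933  0.644]
knob_grip 0.56 [248.4 246.9] [ 0.4855 -0.2383  0.078 ]
turntable_axis 0.58 [280.1 229.9] [ 0.5431 -0.1461  0.046 ]
home_slot 0.93 [254.4 269.5] [ 0.4953 -0.2448  0.03  ]
index_base 0.9 [281.1 251. ] [ 0.5454 -0.1556  0.    ]
ink_bottle 0.85 [400.9 238.3] [ 0.7771 -0.1734  0.046 ]
ink_bottle 0.84 [284.6 231.2] [ 0.5519 -0.1504  0.046 ]
ink_bottle 0.74 [137.5 289.5] [ 0.2983 -0.3145  0.046 ]
staples_box 0.91 [176.4 258.2] [ 0.3382 -0.1782  0.    ]
eraser 0.83 [271.2 319.5] [ 0.5264 -0.3393  0.    ]
eraser 0.4 [282.5 229.5] [ 0.5491 -0.0842  0.    ]
tape_mint 0.93 [355.  293.4] [ 0.6785 -0.2766  0.    ]
```

View pics/top0.png

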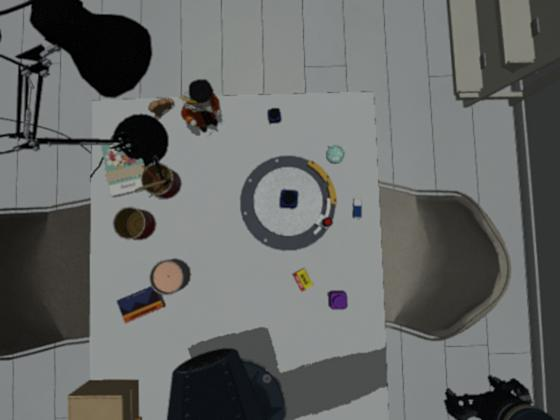

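View pics/side0.png

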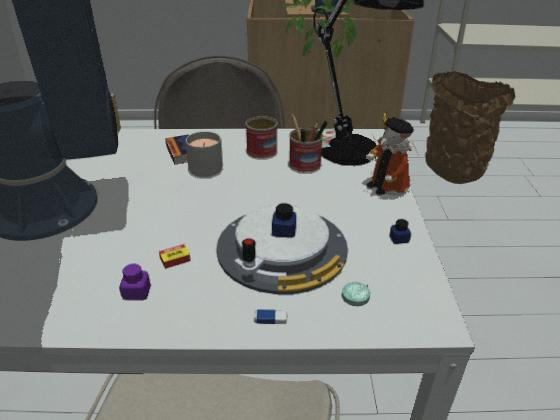

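The top view shows the table centred near (288,200), the red knob at (328,222) and the brass sector from (312,162) to (336,200). In the side view the knob is at (249,248) and the brass has dark gaps near (302,281). I'll go above the knob and look from close by.

Request:
{"fn": "servo_tool", "kwargs": {"plan": [[[0.034,-0.014,0,0],[0.034,-0.014,0,0],[0.034,-0.014,0,0],[0.034,-0.014,0,0],[0.034,-0.014,0,0],[0.034,-0.014,0,0],[0.034,-0.014,0,0],[0.034,-0.014,0,0],[0.034,-0.014,0,0],[0.034,-0.014,0,0],[0.034,-0.014,0,0],[0.034,-0.014,0,0],[0,0,0,-0.127],[0,0,0,-0.127],[0,0,0,-0.127],[0,0,0,-0.127],[0,0,0,-0.127],[0,0,0,-0.127],[0,0,0,0]]]}}

```text
clock: 2.9
ee_pos: [0.4838, -0.2445, 0.2022]
orientation: [-0.0, 0.874, 0.486, -0.0]
contact_force: [-1.0, 0.1, 0.1]
grip_width: 1.003
grasp_force: 0.0
```

```bash
cat > b.py <<'E'
from h import *
import sys
tag=sys.argv[1]
p,r,s=pose(); print(s['clock'],p.round(4),r.round(3).tolist(),np.round(s['contact_force'],2),s['grip_width'],np.round(s['qpos'],2))
Z={'knob_grip':.078,'turntable_axis':.046,'home_slot':.03,'ink_bottle':.046}
c=cam('wrist'); save(c,'w'+tag); print(c['E'].round(3), c['Rm'][:,2].round(2))
for t,z in Z.items():
    for d in spotter.place_of(c,t)[:2]:
        print(t,round(d['score'],2),np.round(d['position'],1),atz(c,d['position'],z).round(4))
E
python3 b.py 1
```

```text
2.9 [ 0.4838 -0.2445  0.2022] [[0.528, 0.849, -0.0], [0.849, -0.528, 0.0], [0.0, -0.0, -1.0]] [-1.02  0.09  0.1 ] 1.003438119230227 [-0.47  0.27  0.03  1.33  0.    1.66]
[ 0.525 -0.177  0.374] [-0.16 -0.26 -0.95]
knob_grip 0.72 [279.  193.7] [ 0.4856 -0.2418  0.078 ]
home_slot 0.84 [281.6 186. ] [ 0.4869 -0.2458  0.03  ]
ink_bottle 0.76 [283.8  78.4] [ 0.5504 -0.1469  0.046 ]
ink_bottle 0.67 [168.5 271. ] [ 0.3099 -0.2604  0.046 ]
```

View pics/w1.png

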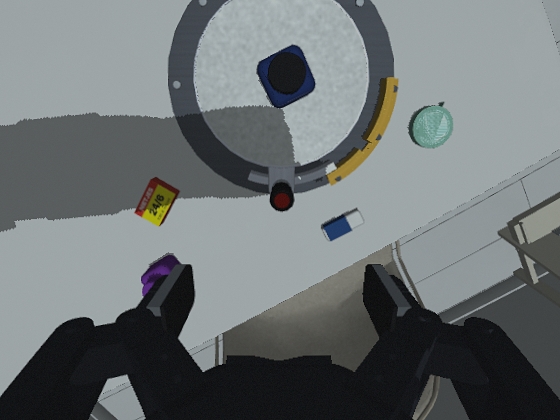

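The wrist view shows the knob's red disc at (283,200), the brass sector from (330,180) to (393,82) with a notch near (368,145), and the bottle in the middle at (286,75). Next I'll fit the axis and take the polar profile of the brass.

```bash
cat > c.py <<'E'
from h import *
from scipy.optimize import minimize
c=cam('wrist'); g=cv2.GaussianBlur(cv2.cvtColor(c['color'],cv2.COLOR_RGB2GRAY).astype(np.float32),(0,0),1)
th=np.radians(np.arange(0,360,2))
def samp(im,P): 
    uv=np.array([proj(c,q) for q in P],np.float32); return cv2.remap(im,uv[:,0].copy(),uv[:,1].copy(),1,borderMode=cv2.BORDER_REPLICATE)[:,0]
def circ(x,rr,z,t=th): return np.c_[x[0]+rr*np.cos(t),x[1]+rr*np.sin(t),np.full(len(t),z)]
def cost(x): return -sum(np.clip(s*(samp(g,circ(x,rr+.002,z))-samp(g,circ(x,rr-.002,z))),0,60).mean() for rr,z,s in [(.132,.010,1),(.092,.046,-1)])
best=min((minimize(cost,[a,b],method='Nelder-Mead',options=dict(initial_simplex=[[a,b],[a+.004,b],[a,b+.004]])) for a in (.543,.548,.552) for b in (-.152,-.147)),key=lambda m:m.fun)
ax=best.x; print('axis',ax,best.fun)
hsv=cv2.cvtColor(c['color'],cv2.COLOR_RGB2HSV)
red=((hsv[...,0]<8)|(hsv[...,0]>172))&(hsv[...,1]>120)&(hsv[...,2]>60)
n,l,st,ce=cv2.connectedComponentsWithStats(red.astype(np.uint8))
for i in range(1,n):
    if st[i,4]>40:
        k=atz(c,ce[i],.096)[:2]; print('red',ce[i],st[i,4],k,'r',np.hypot(*(k-ax)),'ang',np.degrees(np.arctan2(*(k-ax)[::-1])))
t=np.radians(np.arange(-130,-40,1.))
for rr in (.109,.112,.115,.118,.121): print(rr,' '.join('%d'%v for v in samp(g,circ(ax,rr,.030,t))))
cv2.imwrite('pics/w2.png',cv2.resize(c['color'][60:210,230:430,::-1],None,fx=4,fy=4,interpolation=2))
E
python3 c.py
```

```text
axis [ 0.54731542 -0.14626143] -72.77042388916016
red [153.62369338 192.37979094] 287 [ 0.38461653 -0.17131894] r 0.16461715470915775 ang -171.24457854176075
red [281.44585987 200.02547771] 157 [ 0.48668702 -0.24458791] r 0.11551579893410331 ang -121.65811096793385
0.109 90 90 96 96 95 89 80 75 70 71 77 83 90 95 96 94 92 94 101 120 137 112 99 99 99 99 98 99 99 99 99 99 100 99 99 100 106 135 169 182 183 183 172 118 71 63 61 55 54 56 59 63 60 54 56 60 61 57 61 66 71 72 72 72 71 66 52 50 50 51 50 50 52 51 50 48 47 52 53 51 49 47 47 47 46 47 46 47 48 48
0.112 90 88 95 93 80 58 43 36 31 32 39 48 62 82 94 93 91 95 98 100 103 100 98 98 99 98 98 98 98 98 99 99 99 99 99 100 120 163 182 184 184 183 174 116 58 49 50 48 47 47 48 48 49 48 48 48 48 47 49 61 72 73 72 72 72 62 48 46 46 46 46 46 46 46 46 46 47 46 47 47 46 46 46 46 46 46 46 46 46 46
0.115 72 80 93 82 51 23 16 15 15 14 15 17 28 57 83 92 86 85 86 86 85 85 85 85 86 85 83 79 79 75 74 73 72 78 84 86 111 135 140 142 147 148 141 109 79 74 74 77 74 73 75 77 77 79 79 78 77 76 76 77 75 73 72 71 71 64 61 74 76 74 73 76 76 75 72 72 76 79 81 79 78 79 77 79 79 79 79 79 79 79
0.118 44 67 88 56 23 14 15 15 15 15 15 15 15 26 62 87 77 70 70 71 70 71 70 70 70 70 70 69 66 53 45 49 51 62 70 72 99 124 125 124 125 126 125 125 125 124 125 125 124 125 126 126 126 126 126 126 126 126 126 114 80 64 66 66 61 64 80 119 127 126 126 127 125 125 125 125 126 126 126 125 128 128 126 127 126 126 127 127 127 129
0.121 40 58 79 44 16 15 17 18 19 19 19 18 16 17 48 81 73 69 69 69 69 69 69 69 70 70 70 70 69 67 62 64 64 68 69 75 105 128 129 129 129 129 129 130 130 129 129 130 131 130 129 130 130 129 129 129 129 129 129 127 115 111 111 109 111 109 102 124 130 129 130 130 130 130 130 129 129 129 129 129 130 130 130 130 129 129 130 130 130 130
```

View pics/w2.png

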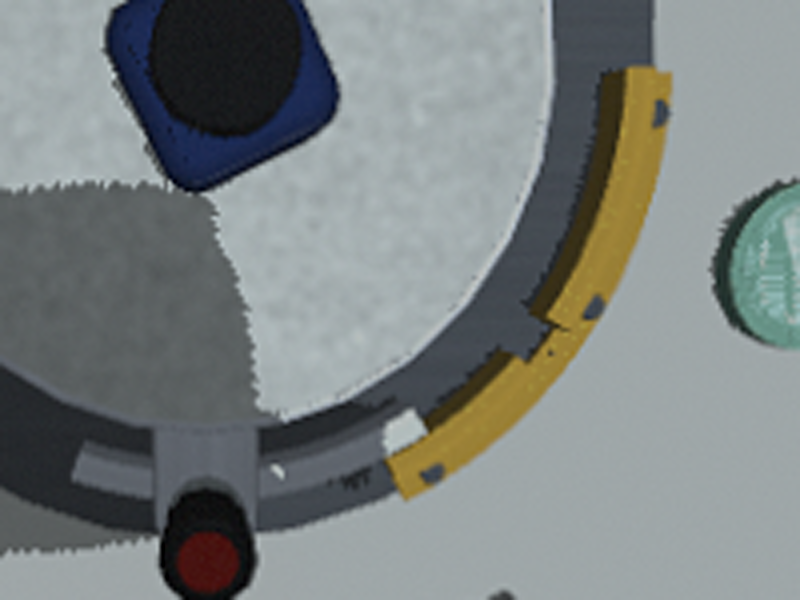

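The slot shows at -67.1° against the knob at -121.7°, so about 54.5° from home. I'll descend over the knob and check the centring from close by before closing.

Request:
{"fn": "servo_tool", "kwargs": {"plan": [[[0.0016,0.0026,0.01,0],[0,0,0.015,0],[0,0,0.015,0],[0,0,0.015,0],[0,0,0.015,0],[0,0,0.015,0],[0,0,0.015,0],[0,0,0.015,0],[0,0,0.012,0],[0,0,0.01,0],[0,0,0.008,0],[0,0,0,0]]]}}

```text
clock: 4.4
ee_pos: [0.4863, -0.2442, 0.0561]
orientation: [-0.001, 0.875, 0.485, -0.0]
contact_force: [-0.5, 0.6, 0.1]
grip_width: 0.999
grasp_force: 0.0
```

```bash
cat > d.py <<'E'
from h import *
import sys
p,r,s=pose(); print(s['clock'],p.round(4),np.round(s['contact_force'],2),round(s['grip_width'],3),s['grasp_force'])
ks=[]
for n in ('wrist','side'):
    c=cam(n); save(c,n[0]+'_'+sys.argv[1]); hsv=cv2.cvtColor(c['color'],cv2.COLOR_RGB2HSV)
    red=((hsv[...,0]<8)|(hsv[...,0]>172))&(hsv[...,1]>110)&(hsv[...,2]>40)
    m,l,st,ce=cv2.connectedComponentsWithStats(red.astype(np.uint8))
    for i in range(1,m):
        k=atz(c,ce[i],.096); d=k-[.5473,-.1463,.096]
        if st[i,4]>8 and .09<np.hypot(*d[:2])<.14: print(n,ce[i].round(1),st[i,4],'@z96',k.round(4),'r %.4f ang %.2f'%(np.hypot(*d[:2]),np.degrees(np.arctan2(d[1],d[0]))),'tool',(r.T@(k-p)).round(4))
E
python3 d.py 3
```

```text
4.4 [ 0.4863 -0.2442  0.0561] [-0.53  0.58  0.12] 0.999 0.0
wrist [ 89.3 240.9] 1273 @z96 [ 0.4169 -0.1762  0.096 ] r 0.1338 ang -167.06 tool [ 0.0209 -0.0949 -0.0397]
wrist [280.4 279.9] 625 @z96 [ 0.4867 -0.2447  0.096 ] r 0.1155 ang -121.64 tool [-0.0002  0.0005 -0.0399]
side [248.  241.4] 43 @z96 [ 0.4856 -0.2451  0.096 ] r 0.1165 ang -121.99 tool [-0.0011 -0.0002 -0.0399]
```

View pics/w_3.png

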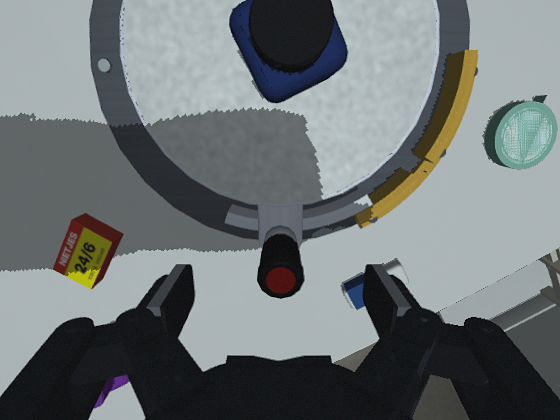

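The knob's red disc (280,280) is centred between the pads (190 and 370). Closing on it.

Request:
{"fn": "servo_tool", "kwargs": {"plan": [[[0,0,0,0],[0,0,0,0],[0,0,0,0],[0,0,0,0],[0,0,0,0],[0,0,0,0],[0,0,0,0],[0,0,0,0],[0,0,0,0],[0,0,0,0]]], "fingers": 0.0}}

```text
clock: 5.5
ee_pos: [0.4872, -0.2448, 0.0577]
orientation: [0.0, 0.875, 0.485, 0.0]
contact_force: [-0.0, 0.6, 4.9]
grip_width: 0.245
grasp_force: 58.7
```

```bash
python3 d.py 4
```

```text
5.5 [ 0.4872 -0.2448  0.0577] [-0.02  0.59  4.86] 0.245 58.66724003688432
wrist [ 89.  240.4] 1255 @z96 [ 0.4167 -0.1764  0.096 ] r 0.1340 ang -167.01 tool [ 0.0206 -0.096  -0.0384]
wrist [278.3 278.3] 621 @z96 [ 0.4866 -0.2446  0.096 ] r 0.1155 ang -121.67 tool [-0.0002 -0.0006 -0.0383]
side [247.1 241.4] 35 @z96 [ 0.484  -0.2451  0.096 ] r 0.1174 ang -122.64 tool [-0.002  -0.0025 -0.0383]
```

View pics/w_4.png

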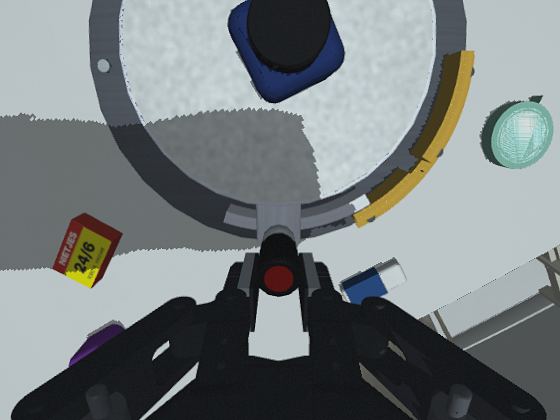

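Gripped (58.7 N, opening 0.245). Now the lift.

Request:
{"fn": "servo_tool", "kwargs": {"plan": [[[0,0,-0.003,0],[0,0,-0.004,0],[0,0,-0.004,0],[0,0,-0.004,0],[0,0,-0.003,0],[0,0,0,0],[0,0,0,0]]]}}

```text
clock: 6.3
ee_pos: [0.4867, -0.2444, 0.075]
orientation: [-0.0, 0.874, 0.485, -0.0]
contact_force: [1.8, -0.1, -7.5]
grip_width: 0.247
grasp_force: 59.1
```

```bash
python3 d.py 5
```

```text
6.3 [ 0.4867 -0.2444  0.075 ] [ 1.78 -0.14 -7.54] 0.247 59.054177335929126
wrist [101.3 232.6] 1056 @z96 [ 0.4111 -0.1762  0.096 ] r 0.1394 ang -167.61 tool [ 0.0178 -0.1002 -0.0209]
wrist [278.3 278.2] 619 @z96 [ 0.4808 -0.2529  0.096 ] r 0.1257 ang -121.97 tool [-0.0104 -0.0005 -0.021 ]
side [246.5 233.4] 35 @z96 [ 0.482  -0.2224  0.096 ] r 0.1003 ang -130.66 tool [ 0.0162 -0.0157 -0.021 ]
```

Plunger up about 17 mm with no slip and nothing forced. I'll ease it down 1.5 mm and turn along the arc in two parts.

Request:
{"fn": "servo_tool", "kwargs": {"plan": [[[0,0,0.0015,0],[5e-05,0.00345,0,-0.03],[0.00014,0.00575,0,-0.05],[0.00021,0.0069,0,-0.06],[0.00021,0.0069,0,-0.06],[0.00021,0.0069,0,-0.06],[0.00021,0.0069,0,-0.06],[0.00021,0.0069,0,-0.06],[0.00014,0.00575,0,-0.05],[5e-05,0.00345,0,-0.03],[0,0,0,0]]]}}

```text
clock: 7.5
ee_pos: [0.5366, -0.2612, 0.0733]
orientation: [-0.0, 0.741, 0.672, 0.0]
contact_force: [0.9, 0.9, -6.8]
grip_width: 0.245
grasp_force: 59.1
```

```bash
cat >> d.py <<'E'
d=p[:2]-[.5473,-.1463]; y=r[:2,1]; print('tcp r %.4f ang %.2f; tool y ang %.2f'%(np.hypot(*d),np.degrees(np.arctan2(d[1],d[0])),np.degrees(np.arctan2(y[1],y[0]))))
E
python3 d.py 6
```

```text
7.5 [ 0.5366 -0.2612  0.0733] [ 0.9   0.87 -6.84] 0.245 59.09163074393291
wrist [ 37.2 137.1] 1313 @z96 [ 0.4203 -0.1784  0.096 ] r 0.1310 ang -165.82 tool [ 0.0711 -0.1238 -0.0226]
wrist [278.3 278.1] 617 @z96 [ 0.5358 -0.2703  0.096 ] r 0.1245 ang -95.31 tool [-0.0091  0.     -0.0227]
side [276.9 240.2] 48 @z96 [ 0.5364 -0.242   0.096 ] r 0.0963 ang -96.53 tool [ 0.0191 -0.0022 -0.0227]
tcp r 0.1154 ang -95.30; tool y ang -5.59
```

```bash
cat > e.py <<'E'
from h import *
c=cam('wrist'); g=cv2.cvtColor(c['color'],cv2.COLOR_RGB2GRAY).astype(np.float32)
t=np.arange(-82,-52,.5); 
for rr in (.117,.119):
    uv=np.array([proj(c,[.5473+rr*np.cos(a),-.1463+rr*np.sin(a),.03]) for a in np.radians(t)],np.float32)
    v=cv2.remap(g,uv[:,:1].copy(),uv[:,1:].copy(),1)[:,0]; print(rr,' '.join('%.1f:%d'%x for x in zip(t,v)))
E
python3 e.py
```

```text
0.117 -82.0:81 -81.5:82 -81.0:81 -80.5:81 -80.0:82 -79.5:81 -79.0:81 -78.5:82 -78.0:82 -77.5:81 -77.0:82 -76.5:81 -76.0:81 -75.5:80 -75.0:82 -74.5:82 -74.0:82 -73.5:82 -73.0:81 -72.5:82 -72.0:80 -71.5:82 -71.0:82 -70.5:73 -70.0:55 -69.5:54 -69.0:55 -68.5:55 -68.0:53 -67.5:58 -67.0:60 -66.5:59 -66.0:51 -65.5:53 -65.0:60 -64.5:54 -64.0:61 -63.5:134 -63.0:147 -62.5:147 -62.0:151 -61.5:153 -61.0:147 -60.5:147 -60.0:150 -59.5:147 -59.0:147 -58.5:148 -58.0:150 -57.5:150 -57.0:146 -56.5:147 -56.0:150 -55.5:155 -55.0:148 -54.5:147 -54.0:149 -53.5:157 -53.0:148 -52.5:149
0.119 -82.0:81 -81.5:79 -81.0:80 -80.5:81 -80.0:81 -79.5:81 -79.0:81 -78.5:81 -78.0:80 -77.5:80 -77.0:79 -76.5:81 -76.0:80 -75.5:81 -75.0:80 -74.5:80 -74.0:81 -73.5:80 -73.0:80 -72.5:81 -72.0:81 -71.5:80 -71.0:79 -70.5:81 -70.0:75 -69.5:77 -69.0:77 -68.5:80 -68.0:118 -67.5:138 -67.0:137 -66.5:139 -66.0:140 -65.5:136 -65.0:139 -64.5:138 -64.0:86 -63.5:132 -63.0:146 -62.5:143 -62.0:144 -61.5:144 -61.0:144 -60.5:144 -60.0:145 -59.5:147 -59.0:145 -58.5:144 -58.0:145 -57.5:146 -57.0:144 -56.5:144 -56.0:142 -55.5:145 -55.0:144 -54.5:144 -54.0:144 -53.5:144 -53.0:144 -52.5:144
```

Both views agree: slot edges at -70.4° and -63.8°, centre -67.1°. I'll go to about -73°, which is still on solid track, and set the pin down gently.

Request:
{"fn": "servo_tool", "kwargs": {"plan": [[[5e-05,0.00345,0,-0.03],[0.00014,0.00575,0,-0.05],[0.00021,0.0069,0,-0.06],[0.00021,0.0069,0,-0.06],[0.00021,0.0069,0,-0.06],[0.00021,0.0069,0,-0.06],[0.00012,0.00517,0,-0.045],[4e-05,0.0028,0,-0.024],[0,0,0,0],[0,0,0.001,0],[0,0,0.001,0],[0,0,0.001,0],[0,0,0,0],[0,0,0,0]]]}}

```text
clock: 9.05
ee_pos: [0.5806, -0.2568, 0.0706]
orientation: [-0.0, 0.597, 0.802, 0.0]
contact_force: [-1.7, 4.8, -6.7]
grip_width: 0.249
grasp_force: 59.2
```

```bash
python3 d.py 7
```

```text
9.05 [ 0.5806 -0.2568  0.0706] [-1.69  4.75 -6.67] 0.249 59.18365130724851
wrist [19.6 31.9] 1247 @z96 [ 0.4311 -0.1766  0.096 ] r 0.1201 ang -165.40 tool [ 0.1197 -0.1202 -0.0253]
wrist [278.4 277.7] 620 @z96 [ 0.5832 -0.2637  0.096 ] r 0.1227 ang -73.01 tool [-0.0074  0.0005 -0.0254]
side [302.8 239.6] 45 @z96 [ 0.5819 -0.2403  0.096 ] r 0.1002 ang -69.77 tool [ 0.0154  0.0061 -0.0254]
tcp r 0.1154 ang -73.24; tool y ang 16.66
```

Request:
{"fn": "servo_tool", "kwargs": {"plan": [[[0,0,0.0008,0],[0,0,0,0],[0,0,0,0],[0,0,0,0],[0,0,0,0]]], "fingers": 0.38}}

```text
clock: 9.65
ee_pos: [0.5811, -0.2574, 0.0703]
orientation: [0.0, 0.597, 0.802, 0.0]
contact_force: [-0.4, -0.8, -0.3]
grip_width: 0.38
grasp_force: 0.0
```

```bash
python3 d.py 8
```

```text
9.65 [ 0.5811 -0.2574  0.0703] [-0.36 -0.77 -0.32] 0.38 0.0
wrist [18.9 30.9] 1214 @z96 [ 0.4317 -0.1769  0.096 ] r 0.1196 ang -165.18 tool [ 0.12   -0.12   -0.0259]
wrist [277.8 275.7] 607 @z96 [ 0.583 -0.263  0.096] r 0.1221 ang -73.01 tool [-0.0059  0.0002 -0.0257]
side [302.6 240.4] 48 @z96 [ 0.5816 -0.2423  0.096 ] r 0.1020 ang -70.36 tool [ 0.0143  0.0048 -0.0257]
tcp r 0.1162 ang -73.10; tool y ang 16.66
```

View pics/w_8.png

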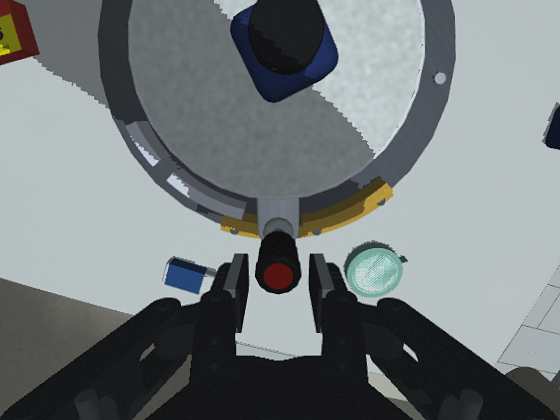

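The open fingers cage the knob, which sits at (278,276), and the pin rides on the track. I'll raise the fingers to lip level so the knob can drop freely, then push slowly.

Request:
{"fn": "servo_tool", "kwargs": {"plan": [[[0,0,-0.006,0],[0,0,-0.006,0],[0,0,-0.005,0],[0,0,0,0],[0,0.001,0,-0.0087],[0,0.001,0,-0.0087],[0,0.001,0,-0.0087],[0,0.001,0,-0.0087],[0,0.001,0,-0.0087],[0,0.001,0,-0.0087],[0,0.001,0,-0.0087],[0,0.001,0,-0.0087],[0,0,0,0]]]}}

```text
clock: 11.05
ee_pos: [0.5886, -0.2545, 0.0869]
orientation: [-0.0, 0.569, 0.823, 0.0]
contact_force: [-0.5, -0.1, -0.5]
grip_width: 0.378
grasp_force: 0.0
```

```bash
python3 d.py 9
```

```text
11.05 [ 0.5886 -0.2545  0.0869] [-0.49 -0.1  -0.51] 0.378 0.0
wrist [32.4 25.9] 981 @z96 [ 0.4263 -0.1806  0.096 ] r 0.1257 ang -164.18 tool [ 0.1265 -0.1256 -0.0091]
wrist [263.7 260.9] 516 @z96 [ 0.5825 -0.2624  0.096 ] r 0.1213 ang -73.12 tool [-0.0052 -0.0084 -0.0091]
side [303.2 240.5] 42 @z96 [ 0.5825 -0.2428  0.096 ] r 0.1027 ang -69.98 tool [ 0.0131 -0.0016 -0.0091]
tcp r 0.1158 ang -69.14; tool y ang 20.69
```

View pics/w_9.png

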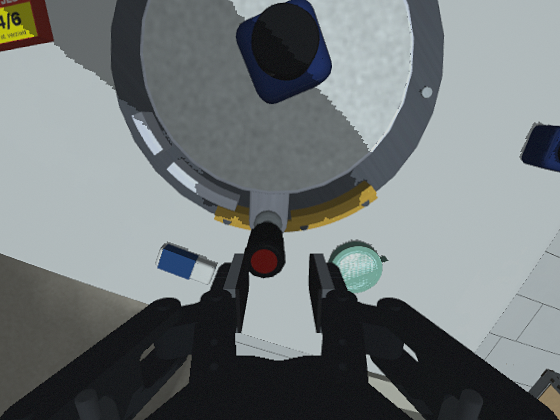

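The trailing finger's inner face (about 246) has nearly reached the knob lip (about 250). I'll keep pushing in small steps.

Request:
{"fn": "servo_tool", "kwargs": {"plan": [[[0,0.001,0,-0.0087],[0,0.001,0,-0.0087],[0,0.001,0,-0.0087],[0,0.001,0,-0.0087],[0,0.001,0,-0.0087],[0,0.001,0,-0.0087],[0,0,0,0]]]}}

```text
clock: 11.85
ee_pos: [0.5941, -0.2523, 0.0869]
orientation: [-0.0, 0.547, 0.837, 0.0]
contact_force: [-1.0, 0.6, -0.1]
grip_width: 0.381
grasp_force: 0.0
```

```bash
sed -i 's/p\[:2\]-\[.5473/p[:2]-[.5473/; s/\.096/ZK/g' d.py; sed -i '2a ZK=float(sys.argv[2])' d.py; python3 d.py 10 .108
```

```text
11.85 [ 0.5941 -0.2523  0.0869] [-1.04  0.57 -0.07] 0.381 0.0
wrist [33.5 19.9] 713 @z96 [ 0.4382 -0.1836  0.108 ] r 0.1153 ang -161.11 tool [ 0.1255 -0.1152 -0.0211]
wrist [255.7 259.5] 405 @z96 [ 0.5822 -0.2556  0.108 ] r 0.1147 ang -72.28 tool [ 0.0018 -0.0122 -0.0211]
side [302.9 240.9] 36 @z96 [ 0.5809 -0.2588  0.108 ] r 0.1174 ang -73.37 tool [-0.0006 -0.0147 -0.0211]
tcp r 0.1159 ang -66.16; tool y ang 23.68
```

```bash
python3 -c "
import cv2
a=cv2.imread('pics/w_10.png')[200:320,180:340]; b=cv2.imread('pics/s_10.png')[190:290,240:373]
cv2.imwrite('pics/z10.png',cv2.hconcat([cv2.resize(a,(400,300)),cv2.resize(b,(400,300))]))"
```

```text
(no output)
```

View pics/z10.png

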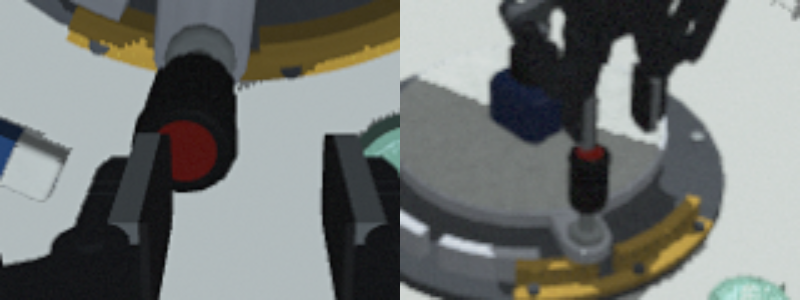

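The finger tip is above the knob top, because partly open tips stand farther back, so the knob hasn't moved. I'll back off, lower to lip level and push from there.

Request:
{"fn": "servo_tool", "kwargs": {"plan": [[[0,-0.002,0,0.0174],[0,-0.002,0,0.0174],[0,-0.002,0,0.0174],[0,-0.002,0,0.0174],[0,-0.002,0,0.0174],[0,-0.002,0,0.0174],[0,-0.001,0,0.0087],[0,0,0,0],[0,0,0.005,0],[0,0,0.006,0],[0,0,0.006,0],[0,0.001,0,-0.0087],[0,0.001,0,-0.0087],[0,0.001,0,-0.0087],[0,0.001,0,-0.0087],[0,0.001,0,-0.0087],[0,0,0,0]]]}}

```text
clock: 13.65
ee_pos: [0.5863, -0.2554, 0.0698]
orientation: [-0.0, 0.576, 0.818, -0.0]
contact_force: [-3.6, 0.0, -0.9]
grip_width: 0.381
grasp_force: 1.8
```

```bash
python3 d.py 11 .108
```

```text
13.65 [ 0.5863 -0.2554  0.0698] [-3.59  0.04 -0.91] 0.381 1.789555331779411
wrist [22.3 25.3] 889 @z96 [ 0.4449 -0.1801  0.108 ] r 0.1079 ang -161.73 tool [ 0.1186 -0.1079 -0.0381]
wrist [270.3 276.4] 613 @z96 [ 0.5827 -0.2558  0.108 ] r 0.1151 ang -72.09 tool [ 0.0009 -0.0036 -0.0382]
side [303.8 240.2] 46 @z96 [ 0.5825 -0.257   0.108 ] r 0.1162 ang -72.33 tool [-0.0002 -0.0041 -0.0382]
tcp r 0.1159 ang -70.32; tool y ang 19.68
```

Contact: 3.6 N sideways, and the knob has reached -72.2°. Onwards.

Request:
{"fn": "servo_tool", "kwargs": {"plan": [[[0,0.001,0,-0.0087],[0,0.001,0,-0.0087],[0,0.001,0,-0.0087],[0,0.001,0,-0.0087],[0,0.001,0,-0.0087],[0,0,0,0]]]}}

```text
clock: 14.35
ee_pos: [0.592, -0.2536, 0.0702]
orientation: [0.001, 0.558, 0.83, 0.0]
contact_force: [1.0, -0.2, 0.6]
grip_width: 0.383
grasp_force: 0.0
```

```bash
python3 d.py 12 .108
```

```text
14.35 [ 0.592  -0.2536  0.0702] [ 1.   -0.16  0.6 ] 0.383 0.0
wrist [21.4 18.2] 676 @z96 [ 0.4464 -0.182   0.108 ] r 0.1070 ang -160.54 tool [ 0.1214 -0.1078 -0.038 ]
wrist [275.7 264.9] 549 @z96 [ 0.5886 -0.2471  0.108 ] r 0.1090 ang -67.73 tool [ 0.0073 -0.0007 -0.0378]
side [308.  244.3] 45 @z96 [ 0.5891 -0.2681  0.108 ] r 0.1288 ang -71.08 tool [-0.0123 -0.0082 -0.0378]
tcp r 0.1163 ang -67.37; tool y ang 22.19
```

The sideways force vanished and the knob image jumped, so it seems to have dropped. Checking with the lowered height.

```bash
python3 d.py 13 .096 | grep -v "tool \[ 0.1"; python3 -c "
import cv2
a=cv2.imread('pics/w_13.png')[180:300,200:360]; b=cv2.imread('pics/s_13.png')[190:290,240:373]
cv2.imwrite('pics/z13.png',cv2.hconcat([cv2.resize(a,(400,300)),cv2.resize(b,(400,300))]))"
```

```text
14.45 [ 0.5917 -0.2537  0.0701] [-0.15  0.33 -0.22] 0.379 0.0
wrist [276.2 265.2] 552 @z96 [ 0.5908 -0.2531  0.096 ] r 0.1154 ang -67.82 tool [ 0.0008 -0.0006 -0.0259]
side [308.  244.2] 44 @z96 [ 0.5904 -0.2531  0.096 ] r 0.1151 ang -68.01 tool [ 0.001  -0.0009 -0.0259]
tcp r 0.1162 ang -67.54; tool y ang 22.16
```

View pics/z13.png

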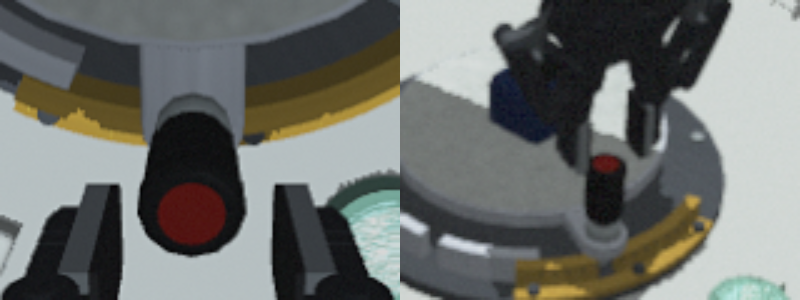

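At z = 96 mm both cameras give r = 115 mm and -67.9°: the knob is fully down in the slot with the fingers clear of it. Withdrawing straight up.

Request:
{"fn": "servo_tool", "kwargs": {"plan": [[[0,0,-0.005,0],[0,0,-0.01,0],[0,0,-0.015,0],[0,0,-0.015,0],[0,0,-0.015,0],[0,0,-0.015,0],[0,0,-0.015,0],[0,0,-0.015,0],[0,0,-0.01,0],[0,0,0,0],[0,0,0,0]]]}}

```text
clock: 15.65
ee_pos: [0.5913, -0.2537, 0.1849]
orientation: [0.0, 0.558, 0.83, 0.0]
contact_force: [0.7, -0.1, 0.1]
grip_width: 0.381
grasp_force: 0.0
```

```bash
python3 d.py 14 .096 | grep -v "tool \[ 0.1"; python3 a.py | grep -E "ink|stap|eras|tape"
```

```text
15.65 [ 0.5913 -0.2537  0.1849] [ 0.66 -0.08  0.1 ] 0.381 0.0
wrist [277.5 205.8] 212 @z96 [ 0.5908 -0.253   0.096 ] r 0.1152 ang -67.81 tool [ 0.0008 -0.0002  0.0889]
side [307.9 244.4] 45 @z96 [ 0.5903 -0.2535  0.096 ] r 0.1155 ang -68.17 tool [ 0.0005 -0.0009  0.0889]
tcp r 0.1160 ang -67.73; tool y ang 22.15
ink_bottle 0.61 [286.7 200.1] [ 0.5462 -0.1471  0.046 ]
ink_bottle 0.59 [273.8 117.1] [ 0.7726 -0.119   0.046 ]
ink_bottle 0.86 [282.  229.5] [ 0.5469 -0.1448  0.046 ]
ink_bottle 0.77 [138.  292.1] [ 0.3005 -0.3208  0.046 ]
staples_box 0.93 [175.6 256.4] [ 0.3357 -0.1727  0.    ]
staples_box 0.22 [281.8 230.4] [ 0.5476 -0.0874  0.    ]
eraser 0.64 [269.8 317.7] [ 0.524  -0.3352  0.    ]
tape_mint 0.55 [355.4 295.1] [ 0.6787 -0.2809  0.    ]
```

The knob is down in the slot, the bottle is centred and the things round about haven't moved.

```bash
python3 -c "
from workcell import sign_off; print(sign_off())"
```

```text
the job is handed in; nothing more can be done
None
```

The table is turned counterclockwise about 54° to the next slot and the plunger has dropped in, confirmed down by both cameras. I didn't nudge it to test the lock. The bottle still stands in the middle, the staples box, eraser and tape are where they were, and the job is handed in at about 16 s.

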